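# Set the stroke of a piston dispenser against its gauge

## Robot

A 6-joint arm with a two-finger parallel gripper is mounted at the origin on a cart in front of the work surface, level with it; the furniture and walls round the work are solid. World frame = base frame: x ahead of the robot, y to its left, z up, the work surface at z = 0. Lengths are in m, angles in rad, forces in N, time in s.
With the tool pointing down it reaches from about 0.275 to 0.85 m from the base axis. Payload 19 kg.
Tool frame: the origin (TCP) lies at the very end of the fingers, on their centre line; the grasp point (between the pads) lies 19 mm behind it; x points along the fingers, y is the direction in which the jaws open and shut, and the axes are right-handed (so a half turn about x gives the same grasp; the last joint's range is limited). The gripper opens to 85 mm and grips with 20 to 120 N. Pads are 22 mm wide; open, the fingers measure 114 mm over their backs; the gripper's body (76 mm by 85 mm) begins 54 mm behind the grasp point. The pads swing forward as they close: fully open they stand 13 mm farther back than shut.
Start: joints at [-1.349, 0.15, 1.437, -0, 1.554, -0.134], TCP at [0.2, -0.539, 0.193] pointing down, gripper open.
Joint ranges: [-2.8, 2.8], [-0.68, 2.1], [0.12, 2.68], [-1.39, 4.53], [0.16, 2.79], [-2.81, 2.81]. Speed limits (rad/s): [1.89, 1.89, 2.22, 3.01, 3.01, 3.01].

## Interface

Orientations are given as a rotation vector (axis times angle).
In Python, from plant import bot gives the robot as it stands.
- The arm moves only by the tool apply_moves, never from a script. Its argument "targets" is text: rows parted by semicolons, each of 5 numbers parted by spaces: the opening in per cent of the stroke, from 0 (shut) to 100 (fully open), then the shift along the tool's x, y, z in cm, then the turn about the tool's x in rad. A call has 1 to 12 rows; each row is the pose to reach, as a shift and turn from the pose commanded when the call began, along the tool's axes at that moment; what a row does not reach only later rows make up. A row lasts 1/10 s, in which the tool goes at most 50 mm and 8.59 degrees, less where a joint would pass 70% of its speed; a pose out of reach is approached as far as the arm can. A call with a gripper value outside its range is refused whole. The fingers move at their own pace and stop on an object; the grip force is fixed at half the most. Time passes only in rows, so rows that repeat a pose let the fingers close. It gives the time, the measured TCP pose, the force and the opening at its end, in the units of the state.
- bot.state(): the state, without advancing time (a new reading comes with each control period).
- bot.capture(name): name is "side" or "top"; returns (picture, depth): 384x512x3 uint8, red, green, blue; 384x512 float32, m along the optical axis (not along the pixel's ray), 0 where there is no reading.
- bot.camera_model(name): a dict with "camera_matrix" (3x3 intrinsics, pixels), "k1" (the pictures are not rectified: a ray, as slopes to the right and down, at radius r is drawn at 1 + k1 r^2 times it, then the intrinsics apply), "R" (3x3) and "t" (3): a world point X has camera coordinates R X + t. Camera axes: x right, y down, z forward; pixel columns grow to the right and rows downward; lengths in m; the calibration is good to about 2 mm. A picture is of the moment at which its call begins. camera_model takes no time and is no camera call.
- bot.hand_in(): hands the job in, once; it reports no verdict.
The state is a dict: "clock": time; "qpos": joint angles; "qvel": joint speeds; "effort": joint torques, N m; "ee_pos": TCP position; "ee_rot": TCP orientation; "contact_force": force on the tool from outside, world axes, zero at the start; "torque": the same for the moment, N m; "grip_width": finger opening in m.
Only numpy, scipy, OpenCV 4.12 (cv2) and the standard library are available. Lean on these libraries where they do the work, as an engineer would, in place of code of your own. Each camera call takes 0.05 s, during which the arm holds its last target. There are 200 camera calls.

## Task

Stand the L-shaped stroke gauge on the bench with its flat back flush against the front face of the dispenser block (the broad face toward the robot), in the middle of that face, and let go of it. Then draw the piston rod straight up out of its bore by the black knob, without forcing it sideways or pulling it right out, until the underside of its collar is level with the top of the gauge, and finish while holding it there: do not let go or lower it. Leave the gauge standing flush, and leave the beaker, flask, petri dish and timer where they are.

Things in the scene. Friction and masses are not known exactly. Their poses are not given: they have to be found in the camera images.
- dispenser: fixed aluminium block, 64 mm deep (x) by 90 mm wide (y) by 90 mm high, with a 10 mm high bolting foot on each y side (132 mm over the feet) and a 26 mm brass outlet on its back (+x) face, 30 mm up. Origin: centre of its underside, on the bench. Its -x face, flat and plain, is the front face, toward the robot; z is up. It stands on either side of the bench, turned up to 0.35 rad
- face_foot (a point): middle of the bottom edge of the dispenser's front face, on the bench; axes as the dispenser's, so +x points into the block
- bore_mouth (a point): centre of the bore's mouth in the dispenser's top, 90 mm above the bench, 32 mm behind the front face. The bore is upright, 13.5 mm wide and 84 mm deep
- rod: loose piston rod, about 0.2 kg: steel shank 12 mm wide and 78 mm long, steel collar 30 mm wide and 6 mm thick, above that a round black knob 20 mm wide and 40 mm high. Origin: centre of the collar's underside; +z points up through the knob (knob from 6 to 46 mm above the origin). At the start the shank is fully in the bore and the collar rests on the block's top; only its weight and light rubbing hold it, and it drops back if let go
- rod_tip (a point): lower end of the rod's shank, 78 mm below the collar's underside
- gauge: loose L-shaped aluminium gauge, 0.35 kg, upright: foot 50 x 50 mm, 12 mm high; on its +x edge a plate 24 mm thick (x), 40 mm wide (y), 135 mm high. Both share the flat back at x = +25 mm. Centre of mass at x = +10, z = 60 mm; slid along the bench in a high grip it tilts. Origin: centre of the underside; z up. Rightly placed, its x axis points as the dispenser's
- gauge_back (a point): middle of the bottom edge of the gauge's flat back (gauge x = +25 mm, z = 0)
- gauge_top (a point): centre of the top end of the gauge's upright plate (gauge x = +13 mm, z = 135 mm)
- beaker_100: bystander, to be left alone: clear glass beaker, 53 mm wide, 68 mm high; origin: centre of its underside
- flask_100: bystander, to be left alone: conical glass flask, 64 mm wide, 105 mm high; origin: centre of its underside
- petri_dish: bystander, to be left alone: clear petri dish, 55 mm wide, 13 mm high; origin: centre of its underside
- timer: bystander, to be left alone: small upright bench timer, 24x62x66 mm; origin: centre of its underside
There are look-alikes about, which are no part of the job. Of the things like the rod, leave any that is yellow; of the rest the smaller one is meant. What is shaped like the gauge but yellow is not meant.

How it is judged:
By the outcome, as a careful person would: the job done as asked, in the order asked, and still so for the second after the job is handed in, while the arm keeps its last pose, push and grip.
It also fails if it takes over 64 s, if anything falls off the work surface, if the arm or the gripper's body presses on something with over 40 N, if the wrist force passes 120 N, or if a joint passes its speed limit or range.

## Working session

There is one attempt and no reset: what is moved stays moved. The work goes in short steps, Python scripts to look and compute and a tool call to move; the robot and the scene stay as the last step left them, time stands still between calls to the robot, and variables do not carry over. Pictures are saved under pics/ and viewed, about 8 in all and at most 12, crops included, and the job is handed in when it is done.

Besides the shell and the picture viewer there is one more tool, called after ">>>" as name(argument=value, ...) on one line, values as JSON. apply_moves: Moves the arm, as the interface text tells. Its arguments: {"type":"object","properties":{"targets":{"type":"string"}},"required":["targets"]}

```bash
mkdir -p pics; ls
cat > h.py <<'E'
import numpy as np, cv2
from plant import bot
def save(n,im): cv2.imwrite('pics/'+n,cv2.cvtColor(im,cv2.COLOR_RGB2BGR))
def ray(cam,u,v):
    m=bot.camera_model(cam);K=np.array(m['camera_matrix']);R=np.array(m['R']);t=np.array(m['t'])
    k=m['k1']
    p=cv2.undistortPoints(np.array([[[u,v]]],float),K,np.array([k,0,0,0,0.]))[0,0]
    return -R.T@t, R.T@np.array([p[0],p[1],1.])
def onz(cam,u,v,z):
    o,d=ray(cam,u,v); return o+d*(z-o[2])/d[2]
def dep(cam,D,u,v):
    o,d=ray(cam,u,v); return o+d*D[int(v),int(u)]
def cloud(cam,D):
    m=bot.camera_model(cam);K=np.array(m['camera_matrix']);R=np.array(m['R']);t=np.array(m['t'])
    h,w=D.shape;uv=np.stack(np.meshgrid(np.arange(w),np.arange(h)),-1).reshape(-1,1,2).astype(float)
    p=cv2.undistortPoints(uv,K,np.array([m['k1'],0,0,0,0.]))[:,0]
    P=np.c_[p,np.ones(len(p))]*D.reshape(-1,1)
    return ((P-t)@R).reshape(h,w,3)
E
python3 - <<'E'
from h import *
for n in('side','top'):
    im,D=bot.capture(n);save(n+'0.png',im);np.savez(n+'0.npz',im=im,D=D)
    m=bot.camera_model(n);print(n,m['k1'],-np.array(m['R']).T@m['t'],m['camera_matrix'],np.array(m['R']).round(3).tolist())
print(bot.state())
E
```

```text
pics
side 0.01144295632055429 [0.52819553 0.81426978 0.67708268] [[375.99422629   0.         253.95944517]
 [  0.         375.99422629 193.46276262]
 [  0.           0.           1.        ]] [[-1.0, 0.004, -0.018], [0.017, 0.553, -0.833], [0.007, -0.833, -0.553]]
top -0.010314391141126993 [ 0.28374523 -0.03702436  1.31871309] [[434.02747758   0.         255.54941252]
 [  0.         434.02747758 195.43312647]
 [  0.           0.           1.        ]] [[0.012, -1.0, 0.012], [-0.982, -0.014, -0.189], [0.189, -0.009, -0.982]]
{'clock': 0.1, 'qpos': array([-1.34902495e+00,  1.50922003e-01,  1.43790654e+00, -1.94248545e-05,
        1.55382833e+00, -1.33969838e-01]), 'qvel': array([-0.00020645, -0.00019109, -0.00179342,  0.00086203,  0.00055112,
       -0.00041658]), 'effort': array([ 4.84608943e-03, -7.14386201e+01, -5.71792567e+01, -6.10363190e-05,
        7.29848063e-03, -3.25379787e-06]), 'ee_pos': array([ 0.20019901, -0.53875297,  0.19287392]), 'ee_rot': array([ 2.02809119,  0.36569809, -2.02822742]), 'contact_force': array([-0.06816038, -0.65313155, -0.31833518]), 'torque': array([-0.02824533, -0.04540936,  0.00743614]), 'grip_width': 0.0852523249450384}
```

View pics/side0.png

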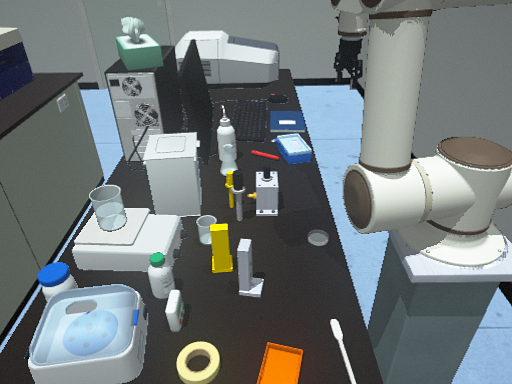

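View pics/top0.png

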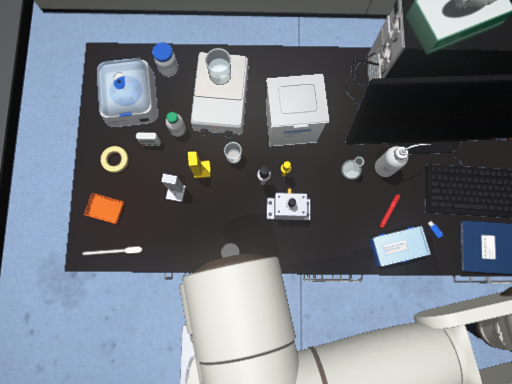

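Side view: grey gauge at (246,270), dispenser at (267,195) with a black-knobbed rod in it at (267,178). Top view: grey gauge (174,187), dispenser (290,206).
Candidates (top px): for the gauge, grey (174,187) and yellow (198,165). For the rod, the one in the block (291,203), a free-standing grey one (264,175) and a yellow one (286,168). I choose the grey gauge and the rod in the block, and check with a close crop while measuring.

Run:
```python
from h import *
S=np.load('side0.npz');T=np.load('top0.npz')
a=cv2.resize(T['im'][130:230,130:330],None,fx=4,fy=4,interpolation=cv2.INTER_CUBIC)[:300+100]
b=cv2.resize(S['im'][160:310,190:310],None,fx=4,fy=4,interpolation=cv2.INTER_CUBIC)
save('crop.png',np.vstack([a[:,:800],cv2.copyMakeBorder(cv2.resize(b,(160,200)),0,0,0,640,cv2.BORDER_CONSTANT)]))
C=cloud('top',T['D']);Cs=cloud('side',S['D'])
def rect(P,lab):
    r=cv2.minAreaRect((P[:,:2]*1000).astype(np.float32)); print(lab,len(P),np.round(r[0],1),np.round(r[1],1),round(r[2],1),'z',P[:,2].min().round(4),np.median(P[:,2]).round(4),P[:,2].max().round(4))
hsv=cv2.cvtColor(T['im'],cv2.COLOR_RGB2HSV)
def sub(r,c,z0,z1,C=C): 
    P=C[r[0]:r[1],c[0]:c[1]].reshape(-1,3);return P[(P[:,2]>z0)&(P[:,2]<z1)]
rect(sub((170,205),(155,188),.125,.145),'gauge top')
rect(sub((170,205),(155,188),.006,.018),'gauge foot')
rect(sub((183,225),(262,315),.08,.098),'disp top')
rect(sub((183,225),(262,315),.125,.15),'knob top')
rect(sub((160,188),(254,274),.03,.3),'other rod')
for n,(r,c) in dict(beaker=((140,166),(222,246)),petri=((240,256),(220,242)),flask=((155,182),(338,366)),timer=((128,150),(132,162)),yg=((148,182),(184,214)),yr=((158,180),(278,296))).items(): rect(sub(r,c,.006,.3),n)
rect(sub((160,220),(252,282),.085,.095,Cs),'disp top side')
rect(sub((232,260),(236,256),.125,.145,Cs),'gauge top side')
```

```text
gauge top 131 [555.3 194.5] [40.1 25. ] 82.6 z 0.1252 0.1336 0.1393
gauge foot 156 [565. 202.] [108.1  60.3] 11.2 z 0.0064 0.0114 0.0178
disp top 657 [ 496.3 -149.6] [90.4 64.8] 89.0 z 0.0805 0.089 0.0976
knob top 44 [ 495.7 -149.6] [17.9 17.5] 46.6 z 0.1264 0.1341 0.1385
other rod 170 [574.5 -70.4] [37.7 30.5] 84.6 z 0.0306 0.1382 0.1682
beaker 226 [666.4  28.7] [66.4 57.7] 82.9 z 0.0061 0.0449 0.0708
petri 20 [372.4  30.8] [31.  48.9] 11.9 z 0.0064 0.01 0.0171
flask 366 [ 620.2 -346.4] [57.9 58.6] 3.9 z 0.0066 0.0446 0.1054
timer 270 [713.8 292.9] [85.2 50.2] 76.5 z 0.0065 0.0585 0.0708
yg 403 [617.1 119.6] [66.  68.9] 47.5 z 0.0061 0.0628 0.1414
yr 103 [ 601.3 -135.7] [26.8 22.3] 89.6 z 0.0065 0.1024 0.1277
disp top side 295 [ 498.1 -148.2] [92.  61.5] 89.5 z 0.085 0.0892 0.0949
gauge top side 175 [557.8 196.2] [41.9 23.3] 80.1 z 0.1253 0.134 0.1362
```

View pics/crop.png

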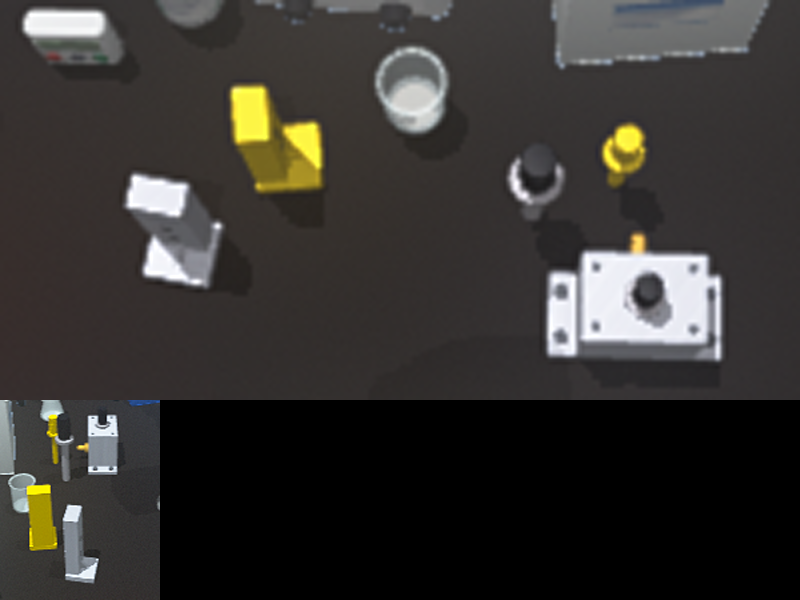

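The crop confirms it: the grey L is at top px (174,187) and its foot faces the robot. The rod stands in the block at (291,203), and the free-standing grey one is taller (z 0.168). The measured heights (gauge 0.134, block 0.089, knob 0.134–0.138) and sizes match the description.

```bash
cat >> h.py <<'E'
from scipy.spatial.transform import Rotation as Ro
def go(p,yawdeg=None,s=None):
    s=s or bot.state();R=Ro.from_rotvec(s['ee_rot']).as_matrix()
    sh=R.T@(np.array(p)-s['ee_pos'])*100
    y=np.degrees(np.arctan2(R[1,1],R[0,1]));a=0
    if yawdeg is not None: a=-((yawdeg-y+90)%180-90)   # tool x down
    print('clock',s['clock'],'ee',s['ee_pos'].round(4),'jaw yaw',round(y,2),'tilt',R[:,0].round(4),'shift cm',sh.round(2),'turn',round(np.radians(a),3),'F',s['contact_force'].round(2),'T',s['torque'].round(2),'w',s['grip_width'].round(4),'q',s['qpos'].round(2))
    return R
E
python3 - <<'E'
from h import *
T=np.load('top0.npz');C=cloud('top',T['D'])
go([.5545,.195,.30],81.5)
# yaw of the block: PCA-like check from front/back edges of its top, gauge plate top likewise
def edge(r,c,z0,z1,lab):
    P=C[r[0]:r[1],c[0]:c[1]];m=(P[...,2]>z0)&(P[...,2]<z1)
    E=np.array([P[np.where(m[:,j])[0].max(),j] for j in range(m.shape[1]) if m[:,j].sum()>5]);B=np.array([P[np.where(m[:,j])[0].min(),j] for j in range(m.shape[1]) if m[:,j].sum()>5])
    for n,e in(('near',E),('far',B)):
        e=e[1:-1]
        l=cv2.fitLine(e[:,:2].astype(np.float32),cv2.DIST_HUBER,0,.001,.001).ravel();print(lab,n,np.degrees(np.arctan2(l[1],l[0])).round(2),l[2:],np.median(e[:,2]))
edge((183,225),(262,315),.08,.098,'disp')
E
```

```text
Traceback (most recent call last):
  File "h.py", line 25, in go
    print('clock',s['clock'],'ee',s['ee_pos'].round(4),'jaw yaw',round(y,2),'tilt',R[:,0].round(4),'shift cm',sh.round(2),'turn',round(np.radians(a),3),'F',s['contact_force'].round(2),'T',s['torque'].round(2),'w',s['grip_width'].round(4),'q',s['qpos'].round(2))
                                                                                                                                                                                                                     ^^^^^^^^^^^^^^^^^^^^^
AttributeError: 'float' object has no attribute 'round'
```

```bash
sed -i "s/s\['grip_width'\].round(4)/round(s['grip_width'],4)/" h.py
python3 - <<'E'
from h import *
T=np.load('top0.npz');C=cloud('top',T['D'])
go([.5545,.195,.30],81.5)
def edge(r,c,z0,z1,lab):
    P=C[r[0]:r[1],c[0]:c[1]];m=(P[...,2]>z0)&(P[...,2]<z1)
    J=[j for j in range(m.shape[1]) if m[:,j].sum()>5]
    for n,f in(('near',np.max),('far',np.min)):
        e=np.array([P[f(np.where(m[:,j])[0]),j] for j in J])[1:-1]
        l=cv2.fitLine(e[:,:2].astype(np.float32),cv2.DIST_HUBER,0,.001,.001).ravel();print(lab,n,np.degrees(np.arctan2(l[1],l[0])).round(2),l[2:],np.median(e[:,2]))
edge((183,225),(262,315),.08,.098,'disp')
E
```

```text
clock 0.1 ee [ 0.2002 -0.5388  0.1929] jaw yaw -69.62 tilt [-3.e-04  1.e-03 -1.e+00] shift cm [-10.65 -56.45 -58.77] turn 0.504 F [-0.07 -0.65 -0.32] T [-0.03 -0.05  0.01] w 0.0853 q [-1.35  0.15  1.44 -0.    1.55 -0.13]
disp near 89.89 [ 0.46466413 -0.15349366] 0.08761804469287615
disp far 88.26 [ 0.52687645 -0.14963008] 0.08857529611613865
```

>>> apply_moves(targets="100 -10 0 0 0; 100 -10.5 0 0 0; 100 -10.5 -5 -5 0.1; 100 -10.5 -8 -8 0.15; 100 -10.5 -11 -11.5 0.2; 100 -10.5 -14 -14.6 0.25; 100 -10.5 -17 -17.7 0.3; 100 -10.5 -20 -20.8 0.35; 100 -10.5 -23 -24 0.4; 100 -10.5 -26 -27 0.45; 100 -10.5 -29 -30.2 0.504; 100 -10.5 -32 -33.3 0.504")

```text
clock: 1.3
ee_pos: [0.4012, -0.1212, 0.2984]
ee_rot: [-2.143, 0.162, 2.143]
contact_force: [2.2, -0.7, 0.2]
grip_width: 0.0856
```

```bash
python3 -c "
from h import *
go([.5545,.195,.30],81.5)"
```

```text
clock 1.3 ee [ 0.4012 -0.1212  0.2984] jaw yaw -98.62 tilt [ 1.e-04  0.e+00 -1.e+00] shift cm [ -0.16 -33.56 -10.41] turn -0.002 F [ 2.17 -0.66  0.16] T [-0.01 -0.   -0.02] w 0.0856 q [-0.48 -0.19  1.57  0.    1.77  1.24]
```

>>> apply_moves(targets="100 0 -4 -1.2 0; 100 0 -8 -2.4 0; 100 0 -12 -3.6 0; 100 0 -16 -4.8 0; 100 0 -20 -6 0; 100 0 -24 -7.4 0; 100 0 -28 -8.8 0; 100 0 -32 -10 0; 100 0 -33.5 -10.4 0; 100 0 -33.5 -10.4 0; 100 0 -33.5 -10.4 0")

```text
clock: 2.4
ee_pos: [0.5531, 0.1926, 0.2981]
ee_rot: [-2.144, 0.159, 2.145]
contact_force: [0.9, -0.1, 0.3]
grip_width: 0.0852
```

Run:
```python
from h import *
go([.5545,.195,.093],81.5)
im,D=bot.capture('side');save('s1.png',cv2.resize(im[100:310,190:330],None,fx=3,fy=2.8))
C=cloud('side',D)
P=C[220:300,225:275].reshape(-1,3);P=P[(P[:,2]>.125)&(P[:,2]<.14)]
print(cv2.minAreaRect((P[:,:2]*1000).astype(np.float32)))
```

```text
clock 2.4 ee [0.5531 0.1926 0.2981] jaw yaw -98.47 tilt [-7.e-04 -3.e-04 -1.e+00] shift cm [20.51 -0.27 -0.12] turn 0.0 F [ 0.9  -0.09  0.31] T [ 0.05  0.05 -0.05] w 0.0852 q [ 0.2   0.16  1.22 -0.    1.76  1.92]
((570.568603515625, 165.2360382080078), (39.8284912109375, 110.09715270996094), 23.730180740356445)
```

View pics/s1.png

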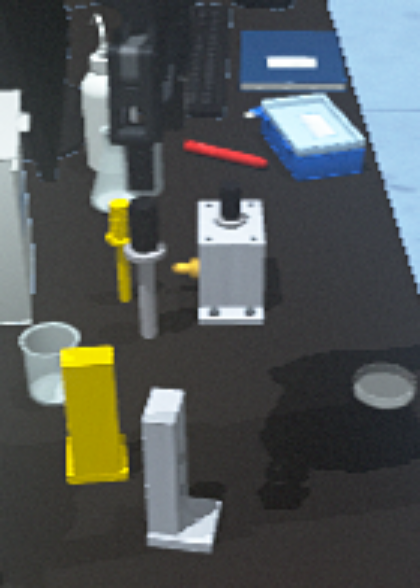

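The gripper hangs above and behind the gauge (crop px 135,130); grey gauge top at (165,405), its foot pointing to the robot, and the yellow one is clear of it. Descending.

>>> apply_moves(targets="100 4 -0.2 -0.1 0; 100 8 -0.2 -0.1 0; 100 12 -0.2 -0.1 0; 100 16 -0.2 -0.1 0; 100 19 -0.2 -0.1 0; 100 20.3 -0.2 -0.1 0; 100 20.3 -0.2 -0.1 0; 40 20.3 -0.2 -0.1 0; 40 20.3 -0.2 -0.1 0; 20 20.3 -0.2 -0.1 0; 20 20.3 -0.2 -0.1 0; 20 20.3 -0.2 -0.1 0")

```text
clock: 3.65
ee_pos: [0.5566, 0.1942, 0.0989]
ee_rot: [-2.151, 0.16, 2.138]
contact_force: [-1.4, -6.3, 25.8]
grip_width: 0.0175
```

Run:
```python
from h import *
go([.5545,.195,.093],81.5)
```

```text
clock 3.65 ee [0.5566 0.1942 0.0989] jaw yaw -98.5 tilt [ 5.8e-03 -7.0e-04 -1.0e+00] shift cm [ 0.59 -0.05  0.22] turn 0.0 F [-1.41 -6.3  25.84] T [-1.37  0.37 -0.  ] w 0.0175 q [ 0.21  0.22  1.54 -0.    1.37  1.93]
```

Run:
```python
from h import *
im,D=bot.capture('side');t,DT=bot.capture('top');np.savez('s2.npz',im=im,D=D,t=t,DT=DT)
a=cv2.resize(im[200:320,190:310],(480,480),interpolation=cv2.INTER_CUBIC)
b=cv2.resize(t[130:230,130:210],(320,400),interpolation=cv2.INTER_CUBIC)
save('s2.png',np.hstack([a,cv2.copyMakeBorder(b,0,80,0,0,cv2.BORDER_CONSTANT)]))
```

```text
(no output)
```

View pics/s2.png

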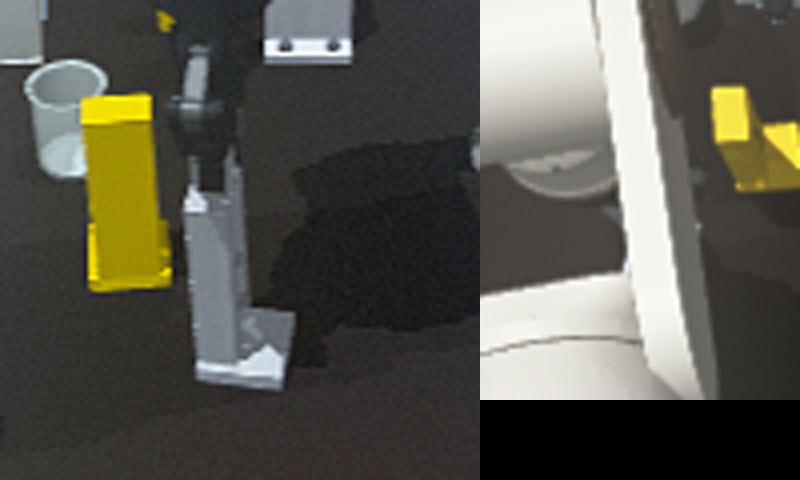

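Run:
```python
from h import *
z=np.load('s2.npz');C=cloud('side',z['D'])
for v in range(205,300,5):
    print(v,[tuple((C[v,u]*1000).astype(int)) for u in range(232,262,4)])
go([.5545,.195,.093],81.5)
```

```text
205 [(np.int64(603), np.int64(-129), np.int64(9)), (np.int64(567), np.int64(231), np.int64(264)), (np.int64(559), np.int64(232), np.int64(265)), (np.int64(552), np.int64(232), np.int64(265)), (np.int64(545), np.int64(191), np.int64(235)), (np.int64(537), np.int64(190), np.int64(235)), (np.int64(530), np.int64(-107), np.int64(23)), (np.int64(518), np.int64(-107), np.int64(23))]
210 [(np.int64(577), np.int64(211), np.int64(238)), (np.int64(567), np.int64(232), np.int64(253)), (np.int64(560), np.int64(232), np.int64(253)), (np.int64(552), np.int64(233), np.int64(253)), (np.int64(545), np.int64(214), np.int64(240)), (np.int64(538), np.int64(179), np.int64(214)), (np.int64(530), np.int64(-101), np.int64(9)), (np.int64(518), np.int64(-93), np.int64(14))]
215 [(np.int64(602), np.int64(-92), np.int64(-1)), (np.int64(568), np.int64(235), np.int64(244)), (np.int64(560), np.int64(235), np.int64(243)), (np.int64(552), np.int64(235), np.int64(243)), (np.int64(545), np.int64(215), np.int64(228)), (np.int64(538), np.int64(180), np.int64(201)), (np.int64(530), np.int64(-85), np.int64(2)), (np.int64(
[... 5493 characters left out ...]
t64(213), np.int64(10)), (np.int64(533), np.int64(213), np.int64(11)), (np.int64(523), np.int64(213), np.int64(10))]
295 [(np.int64(588), np.int64(216), np.int64(-1)), (np.int64(579), np.int64(217), np.int64(0)), (np.int64(570), np.int64(217), np.int64(0)), (np.int64(560), np.int64(220), np.int64(2)), (np.int64(551), np.int64(221), np.int64(3)), (np.int64(542), np.int64(223), np.int64(4)), (np.int64(533), np.int64(226), np.int64(8)), (np.int64(523), np.int64(218), np.int64(-1))]
clock 3.75 ee [0.5565 0.1943 0.0989] jaw yaw -98.5 tilt [ 5.8e-03 -3.0e-04 -1.0e+00] shift cm [ 0.59 -0.04  0.21] turn -0.0 F [-1.97 -8.05 29.02] T [-1.61  0.37  0.02] w 0.0173 q [ 0.21  0.22  1.54 -0.    1.37  1.93]
```

The gauge still stands, but the jaws closed to 17 mm on top of its plate (z 0.135) while the TCP reads 0.099. So the reported TCP height is suspect. I'll raise and compare the fingertip with the cameras.

>>> apply_moves(targets="20 -1 0 0 0; 20 -3 0 0 0; 20 -6 0 0 0; 20 -8 0 0 0; 20 -10 0 0 0; 20 -10 0 0 0; 20 -10 0 0 0; 20 -10 0 0 0")

```text
clock: 4.55
ee_pos: [0.5542, 0.1948, 0.1946]
ee_rot: [-2.143, 0.159, 2.146]
contact_force: [0.1, -0.4, 0.0]
grip_width: 0.0172
```

Run:
```python
from h import *
go([.5545,.195,.093],81.5)
im,D=bot.capture('side');t,DT=bot.capture('top');np.savez('s3.npz',im=im,D=D,t=t,DT=DT)
C=cloud('side',D)
P=C[120:310,190:310].reshape(-1,3)
m=(abs(P[:,0]-.556)<.08)&(abs(P[:,1]-.195)<.08)&(P[:,2]>.02)
P=P[m]
for z in np.arange(.02,.4,.01):
    q=P[(P[:,2]>=z)&(P[:,2]<z+.01)]
    if len(q): print(round(z,2),len(q),q.min(0).round(3),q.max(0).round(3))
save('s3.png',cv2.resize(im[140:310,190:310],None,fx=3.5,fy=3.5,interpolation=cv2.INTER_CUBIC))
```

```text
clock 4.55 ee [0.5542 0.1948 0.1946] jaw yaw -98.49 tilt [-1.1e-03 -1.0e-04 -1.0e+00] shift cm [10.16 -0.03 -0.03] turn 0.0 F [ 0.09 -0.35  0.04] T [ 0.04  0.04 -0.04] w 0.0172 q [0.21 0.18 1.4  0.   1.56 1.93]
0.02 95 [0.542 0.126 0.02 ] [0.635 0.218 0.03 ]
0.03 89 [0.544 0.139 0.03 ] [0.634 0.217 0.04 ]
0.04 96 [0.544 0.139 0.04 ] [0.636 0.217 0.05 ]
0.05 92 [0.544 0.141 0.05 ] [0.635 0.217 0.06 ]
0.06 97 [0.543 0.14  0.06 ] [0.634 0.217 0.07 ]
0.07 94 [0.545 0.14  0.07 ] [0.636 0.218 0.08 ]
0.08 103 [0.545 0.137 0.08 ] [0.635 0.217 0.09 ]
0.09 98 [0.545 0.14  0.09 ] [0.634 0.217 0.1  ]
0.1 103 [0.545 0.141 0.1  ] [0.636 0.217 0.11 ]
0.11 104 [0.544 0.141 0.11 ] [0.635 0.218 0.12 ]
0.12 112 [0.544 0.132 0.12 ] [0.634 0.217 0.13 ]
0.13 272 [0.544 0.119 0.13 ] [0.636 0.217 0.136]
0.23 29 [0.544 0.187 0.23 ] [0.568 0.217 0.24 ]
0.24 52 [0.543 0.187 0.24 ] [0.569 0.219 0.25 ]
0.25 58 [0.543 0.185 0.25 ] [0.569 0.22  0.26 ]
0.26 39 [0.543 0.183 0.26 ] [0.568 0.22  0.269]
0.27 23 [0.539 0.162 0.27 ] [0.57  0.237 0.28 ]
0.28 61 [0.539 0.165 0.28 ] [0.574 0.242 0.29 ]
0.29 50 [0.536 0.18  0.29 ] [0.575 0.248 0.3  ]
0.3 91 [0.536 0.178 0.3  ] [0.576 0.255 0.31 ]
0.31 101 [0.536 0.177 0.31 ] [0.576 0.259 0.32 ]
0.32 154 [0.534 0.178 0.32 ] [0.578 0.262 0.33 ]
0.33 163 [0.535 0.189 0.33 ] [0.578 0.256 0.34 ]
0.34 85 [0.543 0.196 0.34 ] [0.571 0.238 0.35 ]
0.35 70 [0.537 0.218 0.35 ] [0.574 0.235 0.36 ]
0.36 183 [0.518 0.199 0.36 ] [0.593 0.237 0.37 ]
0.37 213 [0.518 0.194 0.37 ] [0.593 0.235 0.38 ]
0.38 208 [0.52  0.205 0.38 ] [0.592 0.235 0.39 ]
0.39 224 [0.52  0.201 0.39 ] [0.593 0.235 0.4  ]
```

View pics/s3.png

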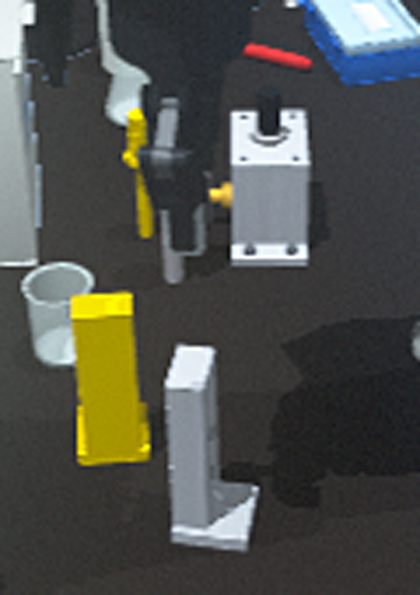

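The fingertip shows at z≈0.231 (crop px 172,280) while the state reads 0.1946. The TCP height is therefore reported 36 mm too low; x and y agree within 2 mm. The gauge looks undisturbed. I'll work with tip = reported z + 0.036.

Run:
```python
from h import *
z=np.load('s3.npz')
C=cloud('side',z['D'])[140:310,190:310].reshape(-1,3)
P=C[(C[:,2]>.1295)&(C[:,2]<.138)&(abs(C[:,0]-.556)<.03)&(abs(C[:,1]-.195)<.035)]
print(cv2.minAreaRect((P[:,:2]*1000).astype(np.float32)))
F=C[(C[:,2]>.225)&(C[:,2]<.26)&(abs(C[:,0]-.556)<.03)&(abs(C[:,1]-.195)<.05)]
print(F.min(0),F.max(0),np.percentile(F[:,2],[0,1,2]))
go([.555,.195,.057],81)
```

```text
((558.0145263671875, 195.20867919921875), (42.01130294799805, 23.349809646606445), 80.2416763305664)
[0.54315121 0.18471549 0.23001815] [0.56891407 0.21991268 0.25997712] [0.23001815 0.23143398 0.23227478]
clock 4.65 ee [0.5543 0.1947 0.1946] jaw yaw -98.49 tilt [-1.3e-03 -2.0e-04 -1.0e+00] shift cm [13.76 -0.04 -0.09] turn 0.009 F [ 0.43 -0.1  -0.35] T [ 0.   -0.01 -0.02] w 0.0171 q [0.21 0.18 1.4  0.   1.56 1.93]
```

>>> apply_moves(targets="100 0 0 -0.1 0.01; 100 0 0 -0.1 0.01; 100 0 0 -0.1 0.01; 100 0 0 -0.1 0.01; 100 0 0 -0.1 0.01; 100 0 0 -0.1 0.01; 100 3 0 -0.1 0.01; 100 6 0 -0.1 0.01; 100 9 0 -0.1 0.01; 100 12 0 -0.1 0.01; 100 13.7 0 -0.1 0.01; 100 13.7 0 -0.1 0.01")

```text
clock: 5.85
ee_pos: [0.5542, 0.1944, 0.056]
ee_rot: [-2.135, 0.171, 2.144]
contact_force: [-0.4, 0.2, -0.3]
grip_width: 0.0857
```

>>> apply_moves(targets="70 0 0 0 0; 50 0 0 0 0; 40 0 0 0 0; 30 0 0 0 0; 20 0 0 0 0; 20 0 0 0 0; 20 0 0 0 0; 20 0 0 0 0; 20 0 0 0 0")

```text
clock: 6.75
ee_pos: [0.5562, 0.1946, 0.0597]
ee_rot: [-2.141, 0.169, 2.137]
contact_force: [0.1, -2.3, 6.8]
grip_width: 0.0392
```

Run:
```python
from h import *
go([.555,.195,.057],81)
```

```text
clock 6.75 ee [0.5562 0.1946 0.0597] jaw yaw -99.07 tilt [ 1.9e-03  3.0e-04 -1.0e+00] shift cm [ 0.27 -0.02  0.12] turn -0.001 F [ 0.09 -2.32  6.78] T [-0.31  0.2  -0.03] w 0.0392 q [ 0.21  0.26  1.59 -0.    1.3   1.94]
```

Gripped at 39 mm, which is the plate's 40 mm width. Lift 3 cm.

>>> apply_moves(targets="20 -0.5 0 0 0; 20 -1 0 0 0; 20 -2 0 0 0; 20 -3 0 0 0; 20 -3 0 0 0; 20 -3 0 0 0")

```text
clock: 7.35
ee_pos: [0.5557, 0.1947, 0.0887]
ee_rot: [-2.139, 0.169, 2.138]
contact_force: [0.3, -0.1, -3.6]
grip_width: 0.0397
```

Run:
```python
from h import *
go([.4435,-.149,.0875],-90.9)
```

```text
clock 7.35 ee [0.5557 0.1947 0.0887] jaw yaw -99.07 tilt [ 5.e-04  2.e-04 -1.e+00] shift cm [ 0.11 35.7   5.66] turn -0.143 F [ 0.26 -0.11 -3.59] T [-0.02 -0.01  0.02] w 0.0397 q [0.21 0.23 1.55 0.   1.35 1.94]
```

>>> apply_moves(targets="20 0 1.5 0.6 0; 20 0 4 1.5 -0.02; 20 0 7.5 3 -0.05; 20 0 11 4.5 -0.08; 20 0 14.5 5.6 -0.1; 20 0 18 6.2 -0.12; 20 0 21.5 6.6 -0.143; 20 0 25 6.6 -0.143; 20 0 28.5 6.4 -0.143; 20 0 31.5 6 -0.143; 20 0 34 5.7 -0.143; 20 0 35.2 5.7 -0.143")

```text
clock: 8.55
ee_pos: [0.4434, -0.1457, 0.0881]
ee_rot: [-2.213, 0.019, 2.213]
contact_force: [0.5, -0.1, -2.6]
grip_width: 0.0393
```

>>> apply_moves(targets="20 0 0.5 0 0; 20 0 0.5 0 0; 20 0 0.5 0 0")

```text
clock: 8.85
ee_pos: [0.4438, -0.1481, 0.0883]
ee_rot: [-2.214, 0.016, 2.214]
contact_force: [0.4, 0.6, -3.3]
grip_width: 0.0394
```

Run:
```python
from h import *
go([.4435,-.149,.0605],-90.9)
im,D=bot.capture('side');t,DT=bot.capture('top');np.savez('s4.npz',im=im,D=D,t=t,DT=DT)
C=cloud('side',D).reshape(-1,3)
def r(P,n):
    print(n,len(P),cv2.minAreaRect((P[:,:2]*1000).astype(np.float32)) if len(P)>5 else '')
r(C[(C[:,2]>.086)&(C[:,2]<.093)&(C[:,0]>.46)&(C[:,0]<.54)&(abs(C[:,1]+.149)<.06)],'block top')
# gauge +y face
P=C[(C[:,2]>.045)&(C[:,2]<.11)&(C[:,0]>.40)&(C[:,0]<.463)&(abs(C[:,1]+.129)<.02)]
print(P.min(0),P.max(0),np.median(P,0))
a=cv2.resize(im[140:260,220:320],None,fx=4,fy=4,interpolation=cv2.INTER_CUBIC);b=cv2.resize(t[160:260,250:330],None,fx=4,fy=4,interpolation=cv2.INTER_CUBIC)
save('s4.png',np.hstack([a,cv2.copyMakeBorder(b,0,80,0,0,cv2.BORDER_CONSTANT)]))
```

```text
clock 8.85 ee [ 0.4438 -0.1481  0.0883] jaw yaw -90.84 tilt [-1.e-04  5.e-04 -1.e+00] shift cm [2.78 0.09 0.02] turn 0.001 F [ 0.42  0.62 -3.34] T [-0.01  0.03 -0.01] w 0.0394 q [-0.49 -0.01  1.83  0.    1.33  1.1 ]
block top 270 ((498.0982666015625, -148.12384033203125), (89.31494903564453, 61.599082946777344), 89.67512512207031)
[ 0.42546574 -0.14727221  0.0454055 ] [ 0.45840552 -0.1228805   0.10974447] [ 0.44665735 -0.12777294  0.07640658]
```

View pics/s4.png

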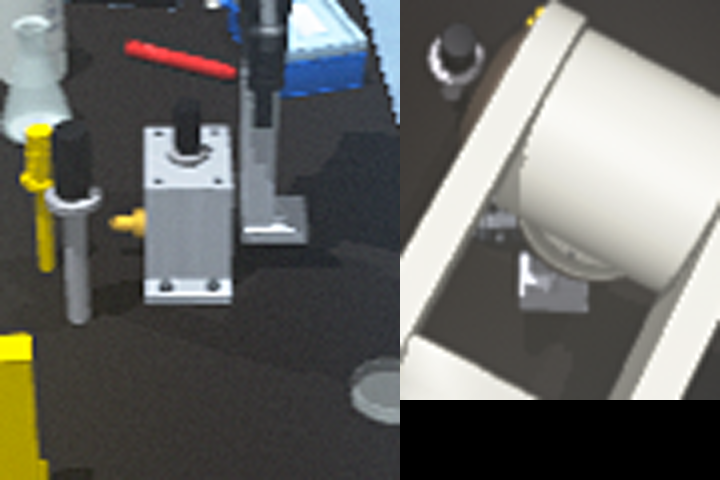

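The gauge hangs upright in front of the block: foot at left-panel px (275,220), block face edge at (235,190), about 8 mm gap. Now lower to ~2 mm above the bench and close in.

>>> apply_moves(targets="20 1 0.1 0 0; 20 2 0.1 0 0; 20 2.6 0.1 0 0; 20 2.65 0.1 0 0; 20 2.65 0.1 -0.2 0; 20 2.65 0.1 -0.4 0; 20 2.65 0.1 -0.5 0; 20 2.65 0.1 -0.6 0; 20 2.65 0.1 -0.6 0; 20 2.65 0.1 -0.6 0")

```text
clock: 9.95
ee_pos: [0.4497, -0.1501, 0.062]
ee_rot: [-2.214, 0.017, 2.214]
contact_force: [-0.5, 0.6, -3.0]
grip_width: 0.0394
```

>>> apply_moves(targets="20 0 0 -0.1 0; 20 0 0 -0.2 0; 20 0 0 -0.2 0; 20 0 0 -0.2 0")

```text
clock: 10.35
ee_pos: [0.4517, -0.1501, 0.0619]
ee_rot: [-2.214, 0.017, 2.214]
contact_force: [0.5, 1.0, -3.1]
grip_width: 0.0393
```

Run:
```python
from h import *
go([.4526,-.149,.0597],-90.9)
```

```text
clock 10.35 ee [ 0.4517 -0.1501  0.0619] jaw yaw -90.87 tilt [-1.e-04  1.e-04 -1.e+00] shift cm [ 0.22 -0.11 -0.09] turn 0.001 F [ 0.54  1.02 -3.1 ] T [-0.05 -0.02 -0.05] w 0.0393 q [-0.48  0.03  1.84  0.    1.27  1.1 ]
```

>>> apply_moves(targets="20 0 -0.1 -0.05 0; 20 0 -0.1 -0.1 0; 20 0 -0.1 -0.1 0")

```text
clock: 10.65
ee_pos: [0.4521, -0.1491, 0.0618]
ee_rot: [-2.212, 0.017, 2.215]
contact_force: [-6.3, -1.1, 0.6]
grip_width: 0.0396
```

>>> apply_moves(targets="20 0 0 -0.05 0; 20 0 0 -0.1 0; 20 0 0 -0.1 0")

```text
clock: 10.95
ee_pos: [0.4523, -0.1491, 0.0619]
ee_rot: [-2.21, 0.016, 2.217]
contact_force: [-14.1, -1.4, 5.6]
grip_width: 0.0392
```

>>> apply_moves(targets="20 0 0 -0.05 0; 20 0 0 -0.1 0; 20 0 0 -0.1 0")

```text
clock: 11.25
ee_pos: [0.4527, -0.1491, 0.0617]
ee_rot: [-2.209, 0.016, 2.219]
contact_force: [-19.4, -1.9, 8.2]
grip_width: 0.039
```

Contact with the face at the predicted x (0.452). Ease the push, then set down.

>>> apply_moves(targets="20 0 0 0.1 0; 20 0.1 0 0.1 0; 20 0.2 0 0.1 0; 20 0.3 0 0.1 0; 20 0.3 0 0.1 0")

```text
clock: 11.75
ee_pos: [0.4527, -0.1491, 0.0597]
ee_rot: [-2.212, 0.016, 2.216]
contact_force: [-18.0, 2.2, 18.3]
grip_width: 0.0395
```

Run:
```python
from h import *
go([.4526,-.149,.0597],-90.9)
```

```text
clock 11.75 ee [ 0.4527 -0.1491  0.0597] jaw yaw -90.85 tilt [-2.2e-03  1.0e-04 -1.0e+00] shift cm [ 0.   -0.01  0.01] turn 0.001 F [-17.97   2.24  18.29] T [0.56 3.1  0.29] w 0.0395 q [-0.48  0.03  1.84 -0.    1.27  1.11]
```

>>> apply_moves(targets="20 -0.1 0 0.05 0; 20 -0.1 0 0.05 0; 60 -0.1 0 0.05 0; 60 -0.1 0 0.05 0; 70 -0.1 0 0.05 0; 80 -0.1 0 0.05 0; 80 -0.1 0 0.05 0")

```text
clock: 12.45
ee_pos: [0.4533, -0.1491, 0.0599]
ee_rot: [-2.214, 0.017, 2.214]
contact_force: [0.2, 0.6, 0.1]
grip_width: 0.0683
```

```bash
cat > chk.py <<'E'
from h import *
import sys
go([.4972,-.149,.07],-90.9)
im,D=bot.capture('side');t,DT=bot.capture('top');np.savez(sys.argv[1]+'.npz',im=im,D=D,t=t,DT=DT)
C=cloud('side',D).reshape(-1,3)
P=C[(C[:,0]>.40)&(C[:,0]<.475)&(abs(C[:,1]+.129)<.012)]
for z in (.03,.05,.07,.09,.11,.125):
    q=P[abs(P[:,2]-z)<.008]
    if len(q)>3: print(z,len(q),'x',q[:,0].min().round(4),q[:,0].max().round(4),'y',np.median(q[:,1]).round(4))
a=cv2.resize(im[150:230,235:305],None,fx=6,fy=6,interpolation=cv2.INTER_CUBIC);b=cv2.resize(t[180:240,265:325],None,fx=6,fy=6,interpolation=cv2.INTER_CUBIC)
save(sys.argv[1]+'.png',np.hstack([a,cv2.copyMakeBorder(b,0,120,0,0,cv2.BORDER_CONSTANT)]))
E
python3 - <<'E'
from h import *
go([.4526,-.149,.13],-90.9)
E
```

```text
clock 12.45 ee [ 0.4533 -0.1491  0.0599] jaw yaw -90.87 tilt [ 1.e-04  1.e-04 -1.e+00] shift cm [-7.01 -0.01  0.07] turn 0.001 F [0.24 0.63 0.08] T [-0.   -0.03 -0.02] w 0.0683 q [-0.48  0.03  1.84  0.    1.26  1.11]
```

>>> apply_moves(targets="80 -1 0 0 0; 80 -3 0 0 0; 80 -6 0 0 0; 80 -9 0 0 0; 80 -12 0 0 0; 80 -12 0 0 0; 80 -12 0 0 0")

```text
clock: 13.15
ee_pos: [0.4534, -0.1492, 0.1807]
ee_rot: [-2.215, 0.017, 2.213]
contact_force: [0.8, -0.4, -0.9]
grip_width: 0.0684
```

```bash
python3 chk.py s5
```

```text
clock 13.15 ee [ 0.4534 -0.1492  0.1807] jaw yaw -90.87 tilt [ 1.2e-03 -5.0e-04 -1.0e+00] shift cm [11.07 -0.09 -4.37] turn 0.001 F [ 0.75 -0.43 -0.92] T [-0.05  0.01  0.02] w 0.0684 q [-0.48 -0.05  1.67  0.    1.52  1.11]
0.03 36 x 0.4442 0.4659 y -0.1288
0.05 34 x 0.4423 0.4634 y -0.1282
0.07 37 x 0.4425 0.4639 y -0.1283
0.09 49 x 0.4431 0.4733 y -0.129
0.11 37 x 0.4438 0.4645 y -0.1286
0.125 40 x 0.4441 0.4648 y -0.1292
```

View pics/s5.png

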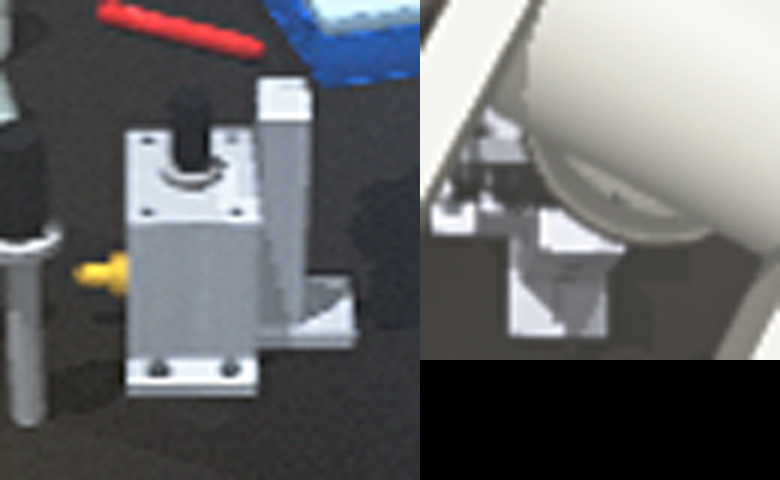

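The gauge stands upright, foot at left-panel px (310,325). Its back edge reads x 0.464–0.466 from foot to top, i.e. flush, and its y centre −0.1487 against the block's −0.1485. Now the knob at px (190,130).

>>> apply_moves(targets="80 0 -0.05 -2 0; 80 0 -0.1 -4 0; 80 0 -0.1 -4.4 0; 80 0 -0.1 -4.4 0; 80 3 -0.1 -4.4 0; 80 6 -0.1 -4.4 0; 80 9 -0.1 -4.4 0; 80 10.5 -0.1 -4.4 0; 80 11 -0.1 -4.4 0; 80 11 -0.1 -4.4 0; 80 11 -0.1 -4.4 0")

```text
clock: 14.35
ee_pos: [0.4974, -0.149, 0.0709]
ee_rot: [-2.215, 0.017, 2.213]
contact_force: [-1.0, -0.4, 0.9]
grip_width: 0.0682
```

```bash
sed -i 's/,y=/,y=/' h.py
python3 - <<'E'
from h import *
go([.4975,-.149,.07],-90.9)
im,D=bot.capture('side');np.savez('s6.npz',im=im,D=D)
C=cloud('side',D)[140:230,230:300];I=im[140:230,230:300]
P=C.reshape(-1,3)
F=P[(P[:,2]>.10)&(P[:,2]<.135)&(abs(P[:,0]-.497)<.02)&(P[:,1]>-.147)&(P[:,1]<-.08)]
for z in np.arange(.1,.15,.005):
    q=P[(abs(P[:,2]-z)<.0025)&(abs(P[:,0]-.497)<.03)&(abs(P[:,1]+.149)<.07)]
    if len(q): print(z.round(3),len(q),q.min(0).round(3),q.max(0).round(3))
E
```

```text
clock 14.35 ee [ 0.4974 -0.149   0.0709] jaw yaw -90.87 tilt [ 1.1e-03 -5.0e-04 -1.0e+00] shift cm [ 0.09 -0.   -0.01] turn 0.0 F [-0.97 -0.36  0.87] T [-0.01  0.01 -0.01] w 0.0682 q [-0.44  0.11  1.74  0.    1.29  1.15]
0.115 2 [ 0.494 -0.108  0.117] [ 0.497 -0.108  0.117]
0.12 7 [ 0.491 -0.109  0.118] [ 0.509 -0.105  0.121]
0.125 15 [ 0.492 -0.185  0.123] [ 0.509 -0.1    0.127]
0.13 16 [ 0.491 -0.183  0.128] [ 0.509 -0.099  0.132]
0.135 11 [ 0.491 -0.111  0.133] [ 0.509 -0.099  0.137]
0.14 11 [ 0.491 -0.111  0.138] [ 0.509 -0.099  0.142]
0.145 10 [ 0.491 -0.11   0.143] [ 0.509 -0.097  0.147]
```

>>> apply_moves(targets="50 0 0 0 0; 35 0 0 0 0; 30 0 0 0 0; 28 0 0 0 0; 26 0 0 0 0; 24 0 0 0 0; 22 0 0 0 0; 15 0 0 0 0; 10 0 0 0 0; 10 0 0 0 0; 10 0 0 0 0")

```text
clock: 15.5
ee_pos: [0.4975, -0.15, 0.0705]
ee_rot: [-2.216, 0.019, 2.214]
contact_force: [-0.3, -8.6, 5.0]
grip_width: 0.0185
```

Run:
```python
from h import *
go([.4975,-.149,.07],-90.9)
```

```text
clock 15.5 ee [ 0.4975 -0.15    0.0705] jaw yaw -90.88 tilt [ 9.0e-04 -2.1e-03 -1.0e+00] shift cm [ 0.05 -0.1   0.01] turn 0.0 F [-0.28 -8.57  5.01] T [-1.81  0.26 -0.03] w 0.0185 q [-0.44  0.11  1.74 -0.    1.29  1.15]
```

Gripped. The −8.6 N in y means my grip sits ~1 mm to +y of the rod; relieve it before lifting.

>>> apply_moves(targets="10 0 0.05 0 0; 10 0 0.1 0 0; 10 0 0.1 0 0; 10 0 0.1 0 0")

```text
clock: 15.9
ee_pos: [0.4975, -0.1502, 0.0704]
ee_rot: [-2.215, 0.018, 2.213]
contact_force: [-0.4, -3.5, 6.2]
grip_width: 0.0186
```

>>> apply_moves(targets="10 0 0.05 0 0; 10 0 0.06 0 0; 10 -0.1 0.06 0 0; 10 -0.2 0.06 0 0; 10 -0.4 0.06 0 0; 10 -0.6 0.06 0 0; 10 -0.8 0.06 0 0; 10 -1 0.06 0 0; 10 -1 0.06 0 0; 10 -1 0.06 0 0")

```text
clock: 16.9
ee_pos: [0.4972, -0.1503, 0.0799]
ee_rot: [-2.214, 0.017, 2.214]
contact_force: [0.1, 0.0, -3.4]
grip_width: 0.018
```

Run:
```python
from h import *
go([.4975,-.15,.1155],-90.9)
```

```text
clock 16.9 ee [ 0.4972 -0.1503  0.0799] jaw yaw -90.87 tilt [ 0.e+00  2.e-04 -1.e+00] shift cm [-3.56 -0.03 -0.03] turn 0.001 F [ 0.11  0.   -3.42] T [0.05 0.01 0.06] w 0.018 q [-0.44  0.1   1.73  0.    1.31  1.14]
```

Rod free: lateral force ~0, weight 3.4 N. Raise the rest (45 mm total).

>>> apply_moves(targets="10 -0.3 0 0 0; 10 -0.7 0 0 0; 10 -1.1 0 0 0; 10 -1.5 0 0 0; 10 -1.9 0 0 0; 10 -2.3 0 0 0; 10 -2.7 0 0 0; 10 -3.1 0 0 0; 10 -3.4 0 0 0; 10 -3.55 0 0 0; 10 -3.55 0 0 0; 10 -3.55 0 0 0")

```text
clock: 18.1
ee_pos: [0.4971, -0.1503, 0.1153]
ee_rot: [-2.213, 0.017, 2.214]
contact_force: [0.2, 0.4, -2.3]
grip_width: 0.0181
```

Run:
```python
from h import *
go([.4975,-.15,.1154],-90.9)
im,D=bot.capture('side');np.savez('s7.npz',im=im,D=D)
a=cv2.resize(im[130:215,240:295],None,fx=7,fy=7,interpolation=cv2.INTER_CUBIC);save('s7.png',a)
C=cloud('side',D)[130:215,240:295]
P=C.reshape(-1,3)
def s(n,m): q=P[m]; print(n,len(q),q.min(0).round(4),np.median(q,0).round(4),q.max(0).round(4))
s('gauge top',(P[:,2]>.125)&(abs(P[:,0]-.452)<.010)&(abs(P[:,1]+.149)<.025))
for z in np.arange(.09,.16,.003):
    q=P[(abs(P[:,2]-z)<.0015)&(abs(P[:,0]-.497)<.03)&(abs(P[:,1]+.149)<.04)]
    if len(q): print(z.round(3),len(q),q.min(0).round(3),q.max(0).round(3))
```

```text
clock 18.1 ee [ 0.4971 -0.1503  0.1153] jaw yaw -90.87 tilt [-2.e-04  2.e-04 -1.e+00] shift cm [-0.01 -0.03 -0.04] turn 0.001 F [ 0.24  0.42 -2.33] T [-0.   -0.03 -0.  ] w 0.0181 q [-0.44  0.08  1.68  0.    1.39  1.14]
gauge top 66 [ 0.4425 -0.167   0.1254] [ 0.4529 -0.1386  0.1335] [ 0.4619 -0.1259  0.1372]
0.09 166 [ 0.467 -0.188  0.089] [ 0.526 -0.109  0.091]
0.093 8 [ 0.476 -0.179  0.092] [ 0.52  -0.11   0.093]
0.096 4 [ 0.496 -0.149  0.095] [ 0.505 -0.144  0.096]
0.099 4 [ 0.496 -0.15   0.098] [ 0.505 -0.142  0.1  ]
0.102 4 [ 0.496 -0.151  0.101] [ 0.505 -0.144  0.103]
0.105 4 [ 0.496 -0.151  0.104] [ 0.505 -0.143  0.106]
0.108 3 [ 0.499 -0.151  0.108] [ 0.505 -0.146  0.109]
0.111 4 [ 0.496 -0.152  0.11 ] [ 0.505 -0.143  0.112]
0.114 2 [ 0.496 -0.146  0.113] [ 0.499 -0.144  0.115]
0.117 5 [ 0.496 -0.151  0.116] [ 0.505 -0.143  0.118]
0.12 3 [ 0.499 -0.149  0.12 ] [ 0.505 -0.142  0.121]
0.123 4 [ 0.493 -0.152  0.122] [ 0.505 -0.143  0.124]
0.126 5 [ 0.493 -0.15   0.126] [ 0.505 -0.142  0.127]
0.129 1 [ 0.499 -0.141  0.128] [ 0.499 -0.141  0.128]
0.132 1 [ 0.487 -0.143  0.133] [ 0.487 -0.143  0.133]
0.135 6 [ 0.49  -0.142  0.134] [ 0.511 -0.133  0.136]
0.138 13 [ 0.484 -0.157  0.137] [ 0.513 -0.134  0.139]
0.141 19 [ 0.487 -0.154  0.14 ] [ 0.511 -0.136  0.142]
0.144 4 [ 0.493 -0.144  0.143] [ 0.505 -0.14   0.145]
0.147 5 [ 0.49  -0.145  0.146] [ 0.508 -0.138  0.148]
0.153 4 [ 0.499 -0.135  0.152] [ 0.505 -0.132  0.154]
0.156 5 [ 0.491 -0.135  0.155] [ 0.508 -0.13   0.157]
0.159 3 [ 0.491 -0.135  0.158] [ 0.508 -0.129  0.16 ]
```

View pics/s7.png

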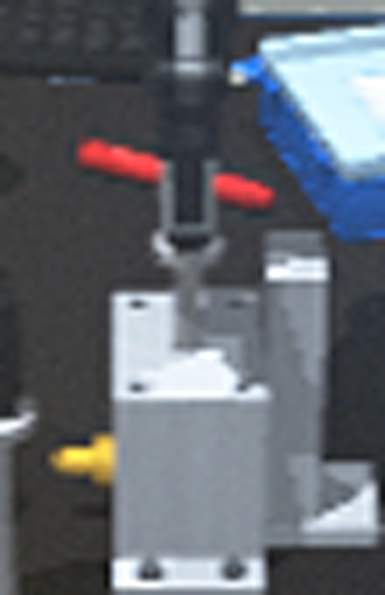

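The collar (px 190,245) spans z 0.134–0.141 against the expected 0.135–0.141. It is level with the gauge top, the shank is still in the bore, and lateral force is ~0. One last gauge and bystander check, then hand in.

Run:
```python
from h import *
im,D=bot.capture('side');C=cloud('side',D).reshape(-1,3);C0=cloud('side',np.load('side0.npz')['D']).reshape(-1,3)
P=C[(C[:,0]>.40)&(C[:,0]<.475)&(abs(C[:,1]+.129)<.012)]
for z in (.03,.05,.07,.11,.125):
    q=P[abs(P[:,2]-z)<.008]; print(z,'x',q[:,0].min().round(4),q[:,0].max().round(4),'y',np.median(q[:,1]).round(4))
for n,(x,y) in dict(beaker=(.666,.029),petri=(.372,.031),flask=(.62,-.346),timer=(.714,.293)).items():
    f=lambda c:np.median(c[(abs(c[:,0]-x)<.05)&(abs(c[:,1]-y)<.05)&(c[:,2]>.006)],0).round(3)
    print(n,f(C0),f(C))
S=bot.state();print(S['ee_pos'],S['contact_force'],S['grip_width'])
print(bot.hand_in())
```

```text
0.03 x 0.4446 0.4662 y -0.128
0.05 x 0.4422 0.4634 y -0.1292
0.07 x 0.4425 0.464 y -0.1287
0.11 x 0.4438 0.4646 y -0.1284
0.125 x 0.4441 0.4648 y -0.1291
beaker [0.669 0.035 0.048] [0.669 0.036 0.049]
petri [0.362 0.038 0.01 ] [ 0.358 -0.008  0.513]
flask [ 0.627 -0.333  0.05 ] [ 0.627 -0.333  0.05 ]
timer [0.706 0.307 0.052] [0.706 0.308 0.051]
[ 0.49714972 -0.15033441  0.11523766] [ 0.24216199  0.58973848 -2.99686324] 0.018235394198792425
the job is handed in; nothing more can be done
None
```

I stood the grey gauge flush against the middle of the dispenser's front face and released it. I then drew the rod straight up 45 mm by its knob and handed the job in at about 18 s while still holding it.

**Mishap:** On the first reach the fingers closed on top of the gauge and pressed it with about 29 N. The reported tool height turned out to be about 36 mm too low. I measured this with the cameras and corrected for it; the gauge stayed where it was.

**Last checks:**
- **Gauge:** its back edge reads x = 0.463–0.466 m over its whole height, so it is flush. It is centred to within about 1 mm.
- **Rod:** the collar's underside is at about z = 0.1345 m against the gauge top at 0.1335–0.135 m, which agrees to about 1 mm. Sideways force is under 1 N and the shank is still in the bore.
- **Bystanders:** the beaker, flask and timer have not moved. The petri dish check failed because the arm was in that line of sight, giving a meaningless height of 0.51 m. It still appeared at the right-hand edge of an earlier side view, and nothing was moved close to it afterwards.

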